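# Light the sample compartment and hold its lid open

### The job

Someone wants to look into the photometer's sample compartment. First take the ball knob behind the inspection lamp's head and swivel and tilt the head until it points at the middle of the compartment's opening (the lid is still shut over it), and leave it aimed there. Then lift the compartment lid by its upright grip and hold it open at 60 degrees; it falls shut if let go, so finish while still holding it there, with the lamp still aimed and the other things on the bench left where they are.

Things in the scene. Friction and masses are not known exactly. Their poses are not given: they have to be found in the camera images.
- photometer: cream bench photometer, a box 280 deep (its x) x 260 wide (its y) x 130 high, fixed to the bench, its black keypad front towards its -x. Origin at the centre of its underside, z up. A grey lid lies on its top.
- well (a point): centre of the sample compartment's opening, level with the photometer's top (130 above the bench), 20 behind (+x of) the photometer's centre. The opening is 100 (x) x 120 (y); the shut lid covers it. The lamp is to point at this point.
- lid (a joint): angle of the compartment lid, rad: 0 shut (lying level), growing as its front edge rises, stop at 1.45; 60 degrees is 1.047. A weak spring and its weight (210 to 390 g) shut it from any angle.
- lid_panel: the grey lid with its grip: plate 130 x 150 x 12 thick, its far (+x) edge 5 before the hinge. Origin on the hinge line, level with the plate's underside; axes as the photometer's when shut. Grip: an upright block near the front edge, 36 long (x), 16 wide (y), 38 high above the plate, its middle 112 before the hinge.
- lid_hinge (a point): point of the hinge line midway along it, height 130.5; the hinge line runs along the photometer's y. The lid's front edge is 135 from it towards the photometer's -x.
- lid_grip (a point): where to pinch the grip: in its middle, 27 above the plate's upper face and 11 below the grip's top; turns with the lid. With the lid shut it lies 112 before the hinge line (towards the photometer's -x) and 39 above it. Pinched across its 16 mm from above, it turns between the pads as the lid rises, so the gripper can stay upright.
- lamp_pivot (a point): point where the lamp head's swivel and tilt axes cross, 240 above the bench, above the lamp's round foot (110 dia) and post (16 dia). Its x axis is the way the lamp points, y is the tilt axis (level), z is the head's own up. Head: aluminium, 56 dia, from 38 behind to 55 ahead of this point, in a fork 76 wide. The foot is fixed, left or right of the photometer.
- lamp_knob (a point): centre of the black ball knob (26 dia) on a thin rod behind the head, 100 behind lamp_pivot on the line the lamp points along. Pinch it from above, fingers closing across the rod; it can turn between the pads, so the gripper may stay upright.
- lamp_swivel (a joint): swivel of the lamp head about the vertical, rad, counter-clockwise from above is positive, counted from the lamp foot's own x axis (which may be turned on the bench); -2 to 2. Stays where it is left (friction 0.10 N m).
- lamp_tilt (a joint): tilt of the lamp head, rad: 0 level, positive points down (knob rises), -0.7 to 0.9. Stays where it is left (friction 0.12 N m).
- stirrer: white stirrer, 130 x 120 x 56 high, fixed, on the other side of the photometer from the lamp; origin at the centre of its underside
- beaker: clear glass beaker, 68 dia x 85 high, standing on the stirrer; origin at the centre of its underside. Bystander.
- spanner: steel spanner 150 long lying flat on the bench in front of the photometer; origin under its middle. Bystander.
- reagent: amber glass bottle, 66 dia x 150 high; origin at the centre of its underside. Bystander.
- flask: conical glass flask, 82 dia x 110 high; origin at the centre of its underside. Bystander.
- tube: empty cardboard tube standing upright, 44 dia x 100 high; origin at the centre of its underside. Bystander.

How it is judged:
By the outcome, as a careful person would: the job done as asked, in the order asked, and still so for the second after the job is handed in, while the arm keeps its last pose, push and grip.
It also fails if it takes over 58 s, if anything falls off the work surface, if the arm or the gripper's body presses on something with over 40 N, if the wrist force passes 120 N, or if a joint passes its speed limit or range.

### The arm

A 6-joint arm with a two-finger parallel gripper is mounted at the origin on the work surface. World frame = base frame: x ahead of the robot, y to its left, z up, the work surface at z = 0. Lengths are in m, angles in rad, forces in N, time in s.
With the tool pointing down it reaches from about 0.375 to 0.975 m from the base axis. Payload 3.8 kg.
Tool frame: the origin (TCP) lies on the centre line of the jaws, within the pads' length; the fingertips stand 25 mm ahead of it and the grasp point (between the pads) lies 6 mm ahead of it; y points along the fingers, z is the direction in which the jaws open and shut, and the axes are right-handed (so a half turn about y gives the same grasp; the last joint's range is limited). The gripper opens to 85 mm and grips with 20 to 120 N. Pads are 22 mm wide; open, the fingers measure 114 mm over their backs; the gripper's body (76 mm by 85 mm) begins 54 mm behind the grasp point. The pads swing forward as they close: fully open they stand 13 mm farther back than shut.
Start: joints at [-1.28, 0.264, 1.604, -0, 1.274, -0.037], TCP at [0.217, -0.639, 0.256] pointing down, gripper open.
Joint ranges: [-2.63, 2.63], [-0.94, 2.18], [0.31, 2.57], [-1.31, 4.45], [0, 2.66], [-2.55, 2.55]. Speed limits (rad/s): [2.57, 2.57, 3.14, 3.14, 3.14, 3.14].

### API

Orientations are given as a rotation vector (axis times angle).
In Python, from workcell import bot gives the robot as it stands.
- The arm moves only by the shell command python3 -m jog 'ROWS' [FORCE]. ROWS is JSON, a list of rows, each a list of 5 numbers: the shift along the world's x, y, z in mm, then the turn about the world's z in degrees, then the finger opening in mm, from 0 to 85.4. A call has exactly 10 rows; each row is the pose to reach, as a shift and turn from the pose commanded when the call began; what a row does not reach only later rows make up. A row lasts 1/8 s, in which the tool goes at most 62.5 mm and 10.7 degrees, less where a joint would pass 70% of its speed; a pose out of reach is approached as far as the arm can. A call with a gripper value outside its range is refused whole. The fingers move at their own pace and stop on an object; FORCE is the grip in N (left out, the last holds). Time passes only in rows, so rows that repeat a pose let the fingers close, or fill a call up. It gives the time, the measured TCP pose, the force and the opening at its end, in the units of the state.
- bot.read_state(): the state, without advancing time (a new reading comes with each control period).
- bot.read_camera(name): name is "scene" or "top" or "wrist"; returns a dict with "pixels" (384x512x3 uint8, red, green, blue), "fx", "fy", "cx", "cy" (pixels), "R" (3x3) and "t" (3): a world point X has camera coordinates R X + t. Camera axes: x right, y down, z forward; pixel columns grow to the right and rows downward; lengths in m; the calibration is good to about 2 mm. A picture is of the moment at which its call begins. There is no depth.
- bot.finish_job(): hands the job in, once; it reports no verdict.
The state is a dict: "time": time; "q": joint angles; "joint_vel": joint speeds; "joint_torque": joint torques, N m; "tool_pos": TCP position; "tcp_rot": TCP orientation; "wrist_force": force on the tool from outside, world axes, zero at the start; "torque": the same for the moment, N m; "width": opening from 0.0 (shut) to 1.0 (fully open).
Only numpy, scipy, OpenCV 4.12 (cv2) and the standard library are available. Lean on these libraries where they do the work, as an engineer would, in place of code of your own. Each camera call takes 0.05 s, during which the arm holds its last target.

## Working session

There is one attempt and no reset: what is moved stays moved. The work goes in short steps, Python scripts to look and compute and a shell command to move; the robot and the scene stay as the last step left them, time stands still between calls to the robot, and variables do not carry over. Pictures are saved under pics/ and viewed, and the job is handed in when it is done.

```bash
mkdir -p pics; cat > h.py <<'E'
import numpy as np, cv2, pickle
from workcell import bot
def snap(name, tag):
    c=bot.read_camera(name); pickle.dump(c,open(f'pics/{tag}.pkl','wb'))
    cv2.imwrite(f'pics/{tag}.png', c['pixels'][:,:,::-1]); return c
def load(tag): return pickle.load(open(f'pics/{tag}.pkl','rb'))
def crop(tag,x0,y0,x1,y1,s,out):
    im=load(tag)['pixels'][y0:y1,x0:x1,::-1]
    cv2.imwrite(f'pics/{out}.png', cv2.resize(im,None,fx=s,fy=s,interpolation=cv2.INTER_CUBIC))
def proj(c,X):
    X=np.atleast_2d(X); p=X@np.array(c['R']).T+np.array(c['t'])
    return np.c_[c['fx']*p[:,0]/p[:,2]+c['cx'], c['fy']*p[:,1]/p[:,2]+c['cy']]
def ray(c,u,v):
    R=np.array(c['R']);t=np.array(c['t'])
    d=R.T@np.array([(u-c['cx'])/c['fx'],(v-c['cy'])/c['fy'],1]); return -R.T@t,d/np.linalg.norm(d)
def onz(c,u,v,z):
    o,d=ray(c,u,v); return o+d*(z-o[2])/d[2]
def tri(l):
    A=0;b=0
    for c,u,v in l:
        o,d=ray(c,u,v);P=np.eye(3)-np.outer(d,d);A=A+P;b=b+P@o
    return np.linalg.solve(A,b)
E
python3 - <<'E'
from h import *
for n in ['scene','top','wrist']:
    c=snap(n,n+'0'); o,d=ray(c,c['cx'],c['cy']); print(n,o,d,c['fx'])
s=bot.read_state(); print(s)
E
```

```text
scene [ 1.11541329 -0.22418218  1.01227071] [-0.53842703  0.22185799 -0.81294242] 384.85748047373346
top [ 0.3485767  -0.01887918  1.40323283] [ 0.16585905  0.01795802 -0.98598595] 399.13086919044105
wrist [ 0.29204587 -0.61234855  0.37276515] [-0.29157451 -0.09666947 -0.95165084] 334.8385330511814
{'time': 0.15, 'q': array([-1.27987923e+00,  2.64588495e-01,  1.60505706e+00, -2.30268244e-05,
        1.27371124e+00, -3.69080041e-02]), 'joint_vel': array([-0.00023774, -0.00436087, -0.00417853, -0.0024267 , -0.00023218,
       -0.0006279 ]), 'joint_torque': array([-1.51490472e-04, -5.15905702e+01, -3.67960382e+01,  1.47035109e-05,
        8.12625774e-03,  3.36076724e-06]), 'tool_pos': array([ 0.21717567, -0.63855504,  0.25524409]), 'tcp_rot': array([-0.3383421 ,  2.04587358, -2.04225379]), 'wrist_force': array([-0.55597587, -0.16107758,  0.77469342]), 'torque': array([ 0.04725054, -0.00167502,  0.01330706]), 'width': 1.0029192949651966}
```

View pics/scene0.png

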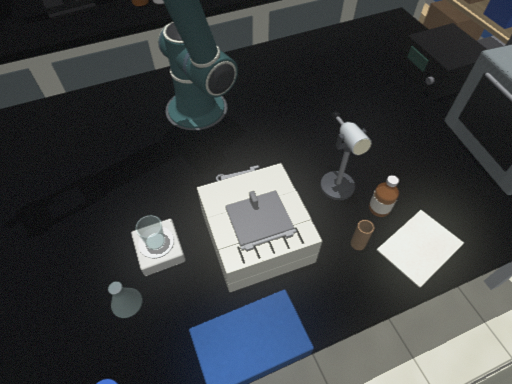

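View pics/top0.png

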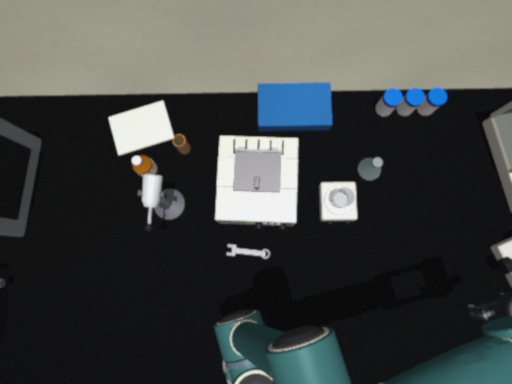

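The scene view has the photometer around (258,222), the lamp at (345,155), the stirrer and beaker at (155,245). In the top view the lamp knob is near (149,227) and the lid near (257,172). I'll enlarge both.

```bash
python3 - <<'E'
from h import *
crop('scene0',310,100,400,220,6,'a'); crop('top0',110,120,210,245,6,'b'); crop('top0',205,120,310,265,5,'c'); crop('scene0',190,150,330,295,5,'d')
a=cv2.imread('pics/a.png');b=cv2.imread('pics/b.png');a=a[:600,:540];b=b[:, :600]
E
python3 - <<'E'
import cv2
for n in 'abcd': print(cv2.imread(f'pics/{n}.png').shape)
E
```

```text
(720, 540, 3)
(750, 600, 3)
(725, 525, 3)
(725, 700, 3)
```

```bash
python3 - <<'E'
from h import *
crop('scene0',320,105,400,205,6,'a'); crop('top0',110,165,200,240,6,'b'); crop('top0',205,125,310,235,5,'c'); crop('scene0',190,160,330,290,4.5,'d')
E
```

```text
(no output)
```

View pics/a.png

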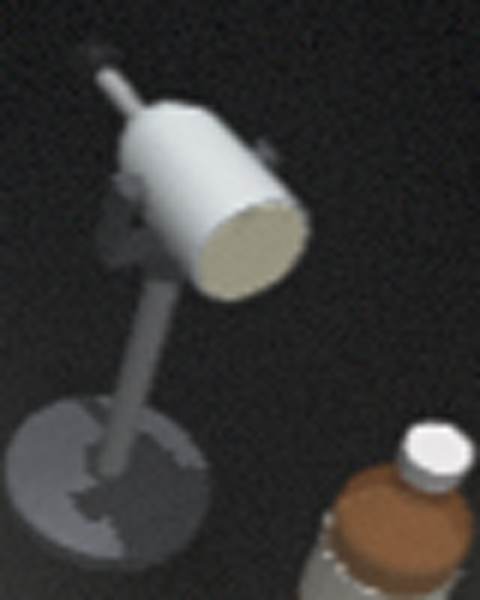

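View pics/b.png

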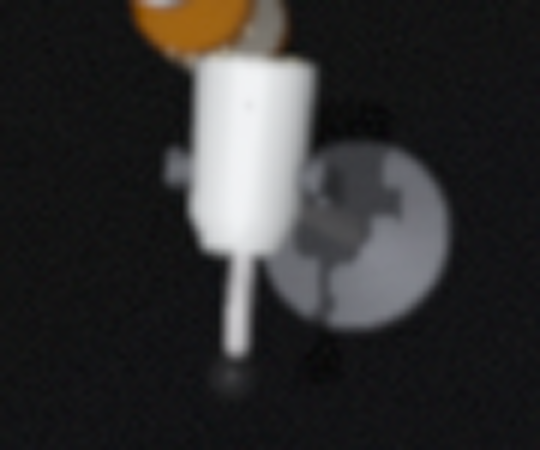

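View pics/c.png

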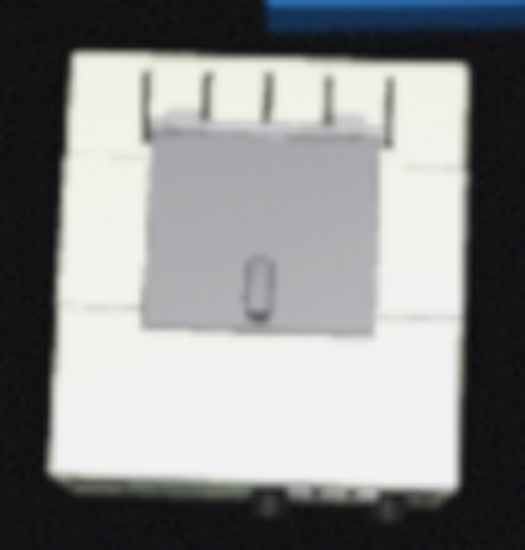

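View pics/d.png

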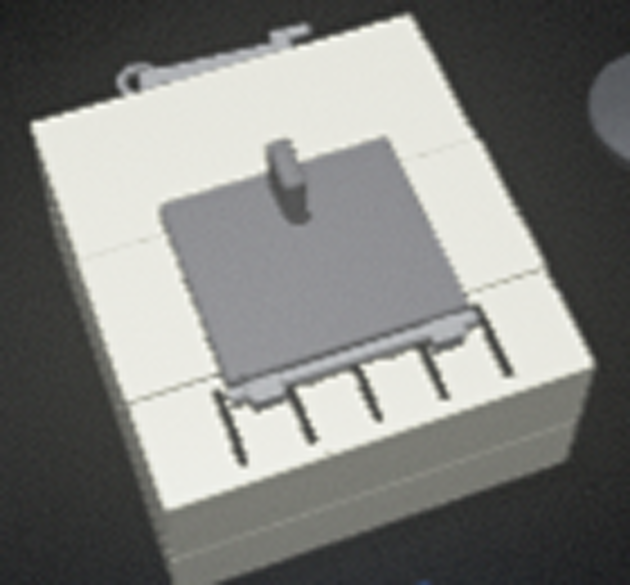

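```bash
python3 - <<'E'
from h import *
from scipy.optimize import least_squares
S=load('scene0');T=load('top0')
f=lambda p,x0,y0,s:np.array([x0+(p[0]+.5)/s-.5,y0+(p[1]+.5)/s-.5])
# corners local: FL(-x,+y), FR, BL, BR
loc={'FL':(-.14,.13),'FR':(-.14,-.13),'BL':(.14,.13),'BR':(.14,-.13)}
tp={'BL':(72,50),'BR':(468,63),'FR':(460,492),'FL':(48,475)}
sp={'FR':(30,122),'FL':(412,12),'BL':(595,365),'BR':(167,510)}
obs=[(T,loc[k],f(v,205,125,5)) for k,v in tp.items()]+[(S,loc[k],f(v,190,160,4.5)) for k,v in sp.items()]
def W(p,l,z=.13):
    c,s=np.cos(p[2]),np.sin(p[2]); return np.array([p[0]+c*l[0]-s*l[1],p[1]+s*l[0]+c*l[1],z])
def res(p): return np.concatenate([(proj(c,W(p,l))[0]-o) for c,l,o in obs])
r=least_squares(res,[.6,0,0]); p=r.x;print('photo',p,np.degrees(p[2]),r.fun.round(1))
# hinge offset from lid grip: top and scene grip top centre z=.1305+.012+.038
for c,u in((T,f((259,262),205,125,5)),(S,f((283,150),190,160,4.5))):
    g=onz(c,*u,.1805); d=g[:2]-p[:2];cc,s=np.cos(p[2]),np.sin(p[2]);print('griptop',g,'local',cc*d[0]+s*d[1],-s*d[0]+cc*d[1])
# lid corners local
for c,l,o in((T,[(150,138),(378,138),(373,335),(142,327)],(205,125,5)),(S,[(162,207),(388,138),(466,308),(232,382)],(190,160,4.5))):
    for u in l:
        g=onz(c,*f(u,*o),.1425); d=g[:2]-p[:2];print('lidc',cc*d[0]+s*d[1],-s*d[0]+cc*d[1])
print('well',W(p,(.02,0)))
kt=f((232,378),110,165,6);ks=f((97,55),320,105,6)
K=tri([(T,*kt),(S,*ks)]);print('knob',K,proj(T,K)-kt,proj(S,K)-ks)
ft=f((355,235),110,165,6);fs=f((108,480),320,105,6)
for z in(0,.01,.02):print('foot',onz(T,*ft,z),onz(S,*fs,z))
# head front face
h=tri([(T,*f((257,62),110,165,6)),(S,*f((252,250),320,105,6))]);print('front~',h)
for n,u in {'spanner':((228,250),)}.items(): pass
for n,u,z in(('spanA',(228,250),0),('spanB',(270,255),0),('bottle',(146,164),.15),('tube',(180,140),.1)): print(n,onz(T,*u,z))
E
```

```text
photo [ 0.60101697 -0.00598691 -0.04764149] -2.729656397942291 [ 0.1  0.7 -0.6  0.6 -0.8 -0.4  0.2 -0.1 -0.1  0.  -0.3  0.1  0.4  0.2
 -0.7  0.6]
griptop [ 0.59430711 -0.00584428  0.1805    ] local -0.0067090376667605775 -0.0001770774494699242
griptop [ 0.57047923 -0.00344016  0.1805    ] local -0.030624377228711298 0.001089553145916448
lidc 0.08072057736329032 0.07469590936415756
lidc 0.0857376575111307 -0.07361772568903588
lidc -0.04409117290960545 -0.0740588720047111
lidc -0.04419750640412767 0.07397167756260362
lidc -0.04166784995137722 -0.0725750004997798
lidc -0.04208251809983444 0.07394737363594737
lidc 0.085511898404895 0.07103645658935016
lidc 0.08409266563032404 -0.07124251459472145
well [ 0.62099428 -0.00693938  0.13      ]
knob [0.43655936 0.31484959 0.22986312] [[-0.23013337 -0.09575963]] [[-0.24963121  0.05055536]]
foot [0.53742653 0.30902878 0.        ] [0.52976592 0.31335153 0.        ]
foot [0.53608072 0.30669198 0.01      ] [0.5355514  0.30804135 0.01      ]
foot [0.5347349  0.30435518 0.02      ] [0.54133688 0.30273117 0.02      ]
front~ [0.59018944 0.3011893  0.25191789]
spanA [0.37272431 0.09749233 0.        ]
spanB [ 0.35427727 -0.04838101  0.        ]
bottle [0.64781595 0.35140904 0.15      ]
tube [0.74179377 0.25313888 0.1       ]
```

```bash
python3 - <<'E'
from h import *
from scipy.spatial.transform import Rotation as R
s=bot.read_state(); M=R.from_rotvec(s['tcp_rot']).as_matrix();print(M.round(3)); z=M[:,2];print('jaw yaw',np.degrees(np.arctan2(z[1],z[0])),'base',np.degrees(s['q'][0]))
K=np.array([.4366,.3148,.2299]);P=np.array([.536,.307,.24]);w=np.array([.6210,-.0069,.13])
for a in(P-K,w-P): print(np.degrees(np.arctan2(a[1],a[0])),np.degrees(np.arcsin(-a[2]/np.linalg.norm(a))))
d=(w-P)/np.linalg.norm(w-P);print('knob target',P-.1*d)
for r in ((.5,-.3),(.4366,.3148),(.511,.398)): print('base az',np.degrees(np.arctan2(r[1],r[0])))
E
```

```text
[[-0.947 -0.001  0.322]
 [-0.322  0.002 -0.947]
 [-0.    -1.    -0.002]]
jaw yaw -71.21661583649451 base -73.33167820562824
-4.486852638548433 -5.784231737328039
-74.84841194904644 18.688020858191926
knob target [0.51124066 0.39843477 0.27204149]
base az -30.96375653207352
base az 35.79258800545626
base az 37.91377564213301
```

View pics/wrist0.png

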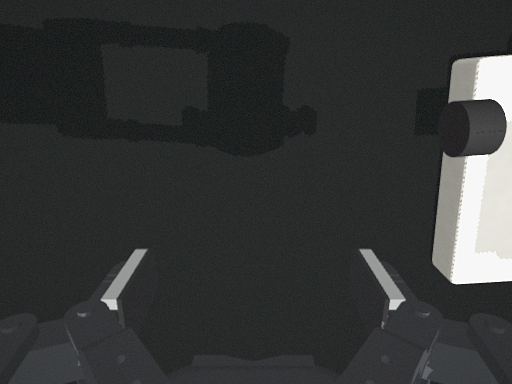

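```bash
python3 -m jog '[[0,0,50,10,85],[20,40,90,20,85],[60,90,130,30,85],[100,140,150,40,85],[140,190,160,50,85],[180,245,165,60,85],[220,300,165,70,85],[260,350,165,80,85],[283,389,165,80,85],[283,389,165,80,85]]'
python3 -m jog '[[0,60,0,10,85],[0,120,0,20,85],[-10,180,0,30,85],[-20,240,0,40,85],[-30,300,0,50,85],[-40,360,0,60,85],[-50,420,0,70,85],[-60,480,-10,77,85],[-63,540,-20,77,85],[-63,565,-30,77,85]]'
python3 - <<'E'
from h import *
snap('wrist','w1');snap('top','t1');snap('scene','s1');s=bot.read_state();print(s['q'],s['tool_pos'],s['wrist_force'],s['torque'])
E
```

```text
time: 1.4
tool_pos: [0.5018, -0.2469, 0.4209]
tcp_rot: [-1.279, 1.093, -1.091]
wrist_force: [-0.4, 0.4, -0.7]
width: 0.998
time: 2.65
tool_pos: [0.4369, 0.317, 0.3905]
tcp_rot: [-1.57, 0.057, -0.056]
wrist_force: [-0.0, -0.9, -0.4]
width: 0.993
[ 5.78512384e-01 -4.85474005e-02  1.70632590e+00 -8.24580467e-04
  1.48673112e+00 -9.20010825e-01] [0.43711081 0.31487532 0.38991631] [-0.41618927 -0.10436175  1.19850608] [ 0.00874441 -0.01208912 -0.02907555]
```

View pics/w1.png

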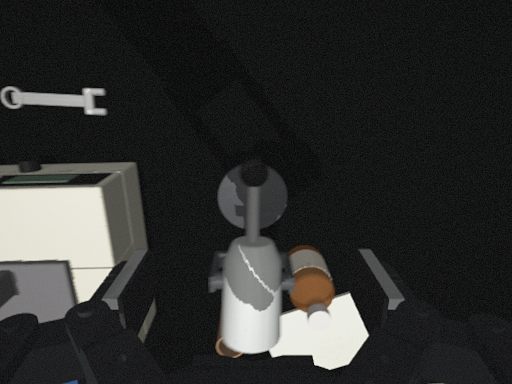

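View pics/s1.png

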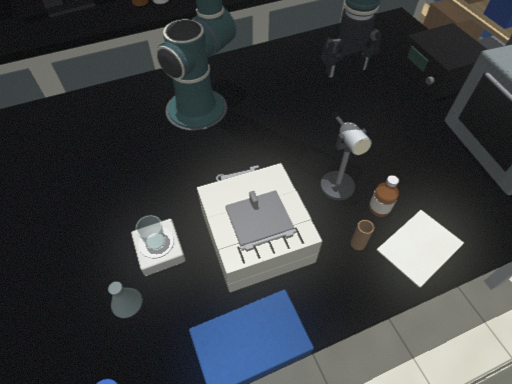

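```bash
cat > fit.py <<'E'
from h import *
from scipy.optimize import least_squares
def fitlamp(kobs,fobs,zf=.01,x0=(.536,.307,0,0),fobs_w=0.7):
    def model(x):
        d=np.array([np.cos(x[2])*np.cos(x[3]),np.sin(x[2])*np.cos(x[3]),-np.sin(x[3])])
        P=np.array([x[0],x[1],.24]); return P,d
    def res(x):
        P,d=model(x); r=[]
        for c,u,v in kobs: r+=list(proj(c,P-.1*d)[0]-[u,v])
        for c,u,v in fobs: r+=list(fobs_w*(proj(c,[x[0],x[1],zf])[0]-[u,v]))
        return np.array(r)
    r=least_squares(res,x0); return r.x,model(r.x),r.fun
E
python3 - <<'E'
from fit import *
S=load('scene0');T=load('top0');Wc=load('w1')
g=lambda p,x0,y0,s:(x0+(p[0]+.5)/s-.5,y0+(p[1]+.5)/s-.5)
k=[(T,*g((232,378),110,165,6)),(S,*g((97,55),320,105,6)),(Wc,254,175)]
f=[(T,*g((355,235),110,165,6)),(S,*g((108,480),320,105,6)),(Wc,253,196)]
x,(P,d),r=fitlamp(k,f);print(x,np.degrees(x[2:]),P,P-.1*d,r.round(1))
crop('w1',200,145,310,365,2.7,'e')
E
```

```text
[ 0.53612291  0.31019098 -0.08483582 -0.11565502] [-4.86073429 -6.62654462] [0.53612291 0.31019098 0.24      ] [0.4371482  0.31860779 0.22846026] [-1.4 -0.2  0.9  0.2 -0.6 -0.6 -0.7 -0.   0.5 -0.1 -0.5  1.1]
```

View pics/e.png

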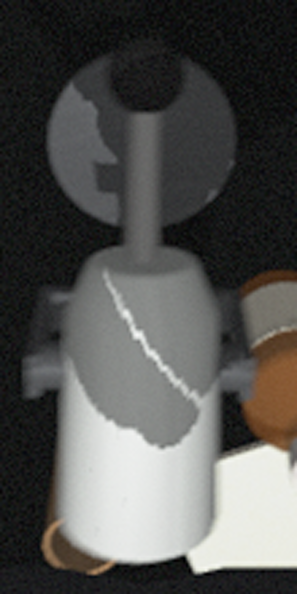

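```bash
python3 -m jog '[[0,2,-50,0,85],[0,2,-100,0,85],[0,2,-140,0,70],[0,2,-155,0,60],[0,2,-155,0,40],[0,2,-155,0,20],[0,2,-155,0,15],[0,2,-155,0,15],[0,2,-155,0,15],[0,2,-155,0,15]]' 40
python3 - <<'E'
from h import *
snap('wrist','w2');s=bot.read_state();print(s['tool_pos'],s['wrist_force'],s['torque'],s['width']*85.4)
E
```

```text
time: 4.05
tool_pos: [0.4387, 0.3172, 0.2373]
tcp_rot: [-1.569, 0.055, -0.061]
wrist_force: [4.8, -2.2, 2.5]
width: 0.275
[0.43873949 0.31724133 0.23730461] [ 5.19987819 -1.56372398  1.95580975] [-0.30515198 -0.88452335 -0.07292469] 23.490293382579573
```

View pics/w2.png

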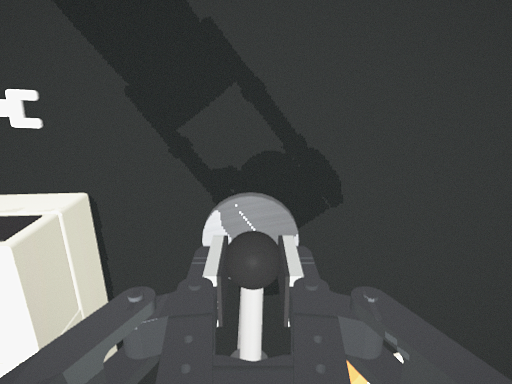

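```bash
python3 - <<'E'
from h import *
c=load('w2');s=bot.read_state();p=s['tool_pos']
print('grasp',proj(c,p-[0,0,.006]), 'ball centre ray at z',onz(c,254,260,.229),'tipplane', proj(c,p-[0,0,.025]), proj(c,p+[-.011,.0117,-.025]),proj(c,p+[-.011,-.0117,-.025]),proj(c,p+[.011,.0117,-.025]))
print('cam',ray(c,0,0)[0])
for r in(0.013,):
  for dx in(-.013,.013): print(proj(c,[.437+dx,.317,.229]))
crop('w2',180,180,330,380,3,'f2')
E
```

```text
grasp [[250.14753705 273.60380133]] ball centre ray at z [0.43370153 0.31925215 0.229     ] tipplane [[250.3803533  251.48425006]] [[273.6136519  228.87769259]] [[223.68086569 232.24468889]] [[276.04675451 269.97937262]]
cam [0.36020991 0.32391222 0.35475203]
[[246.92920648 239.8330162 ]]
[[251.56236163 292.92931939]]
```

View pics/f2.png

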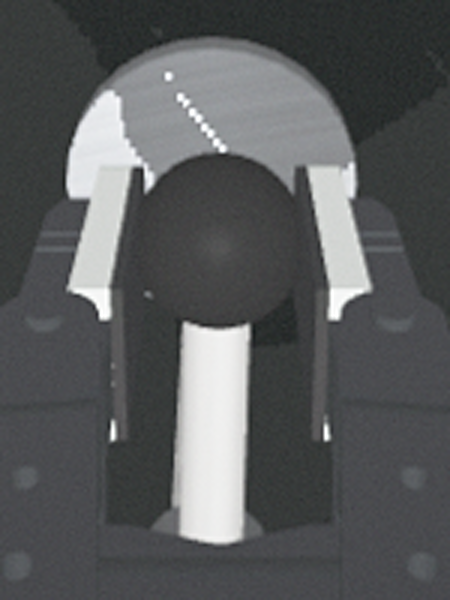

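```bash
python3 - <<'E'
from h import *
P=np.array([.536,.309,.24]);w=np.array([.6210,-.0069,.13]);a=w-P
y1=np.degrees(np.arctan2(a[1],a[0]));t1=np.degrees(np.arcsin(-a[2]/np.linalg.norm(a)));y0=-5.;t0=-6.2
p0=None
for i in range(0,11):
    y=np.radians(y0+(y1-y0)*i/10);t=np.radians(t0+(t1-t0)*i/10);rad=.1*np.cos(t)-.003
    p=np.array([-rad*np.cos(y),-rad*np.sin(y),.1*np.sin(t)])*1000
    if p0 is None:p0=p
    print((p-p0).round(1),round((y1-y0)*i/10,1))
E
```

```text
[0. 0. 0.] -0.0
[ 1.4 11.7  4.3] -7.0
[ 4.3 23.2  8.6] -14.0
[ 8.9 34.1 13. ] -21.0
[14.9 44.3 17.3] -28.0
[22.2 53.5 21.6] -35.0
[30.6 61.7 25.9] -42.0
[40.1 68.5 30.1] -49.0
[50.3 73.9 34.4] -56.0
[61.1 77.9 38.5] -62.9
[72.2 80.2 42.7] -69.9
```

```bash
python3 -m jog '[[0.7,6,2,-3.5,15],[1.4,11.7,4.3,-7,15],[2.7,17.5,6.4,-10.5,15],[4.3,23.2,8.6,-14,15],[6.5,28.7,10.8,-17.5,15],[8.9,34.1,13,-21,15],[11.8,39.3,15.2,-24.5,15],[14.9,44.3,17.3,-28,15],[22.2,53.5,21.6,-35,15],[22.2,53.5,21.6,-35,15]]'
python3 - <<'E'
from h import *
snap('wrist','w3');s=bot.read_state();print(s['tool_pos'],s['wrist_force'],s['torque'],s['width']*85.4)
crop('w3',100,100,400,384,2,'g')
E
```

```text
time: 5.35
tool_pos: [0.4594, 0.3707, 0.2568]
tcp_rot: [-1.505, 0.535, -0.534]
wrist_force: [3.8, -0.4, -2.2]
width: 0.273
[0.45929199 0.37051346 0.25691495] [ 2.35034165 -0.57912692 -2.13828509] [-0.003824   -0.3655777   0.06085182] 23.42980652545639
```

View pics/g.png

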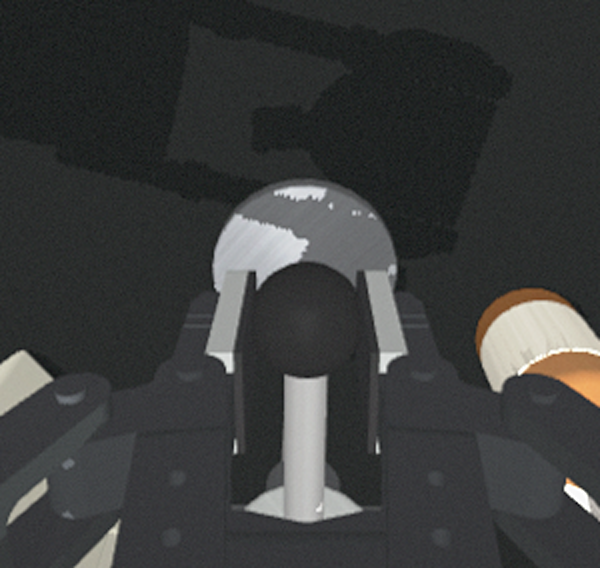

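The knob is firmly between the pads (at about (310,320) in the crop), the rod is still straight between the fingers and the forces are small. I'll finish the arc.

```bash
python3 -m jog '[[4.1,4.2,2.2,-3.5,15],[8.4,8.2,4.3,-7,15],[13,11.7,6.4,-10.5,15],[17.9,15,8.5,-14,15],[22.9,17.8,10.6,-17.5,15],[28.1,20.4,12.8,-21,15],[38.9,24.4,16.9,-28,15],[50,26.7,21.1,-35,15],[50,26.7,21.1,-35,15],[50,26.7,21.1,-35,15]]'
python3 - <<'E'
from h import *
snap('wrist','w4');snap('top','t4');snap('scene','s4');s=bot.read_state();print(s['tool_pos'],s['wrist_force'],s['torque'],s['width']*85.4)
crop('s4',300,80,420,220,4,'g1');crop('t4',100,110,240,260,4,'g2')
E
```

```text
time: 6.65
tool_pos: [0.5088, 0.397, 0.2784]
tcp_rot: [-1.329, 1.003, -1.001]
wrist_force: [0.5, -0.7, -2.5]
width: 0.273
[0.50881254 0.39697303 0.27851997] [-0.10595747 -0.88761893 -2.40465704] [ 0.09488173  0.1016512  -0.01821647] 23.50119763278025
```

View pics/g1.png

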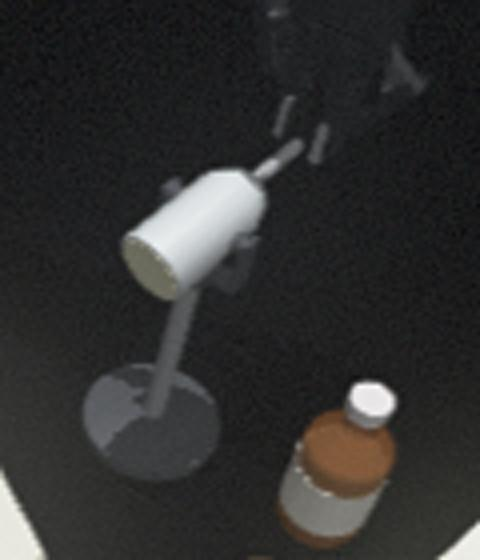

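View pics/g2.png

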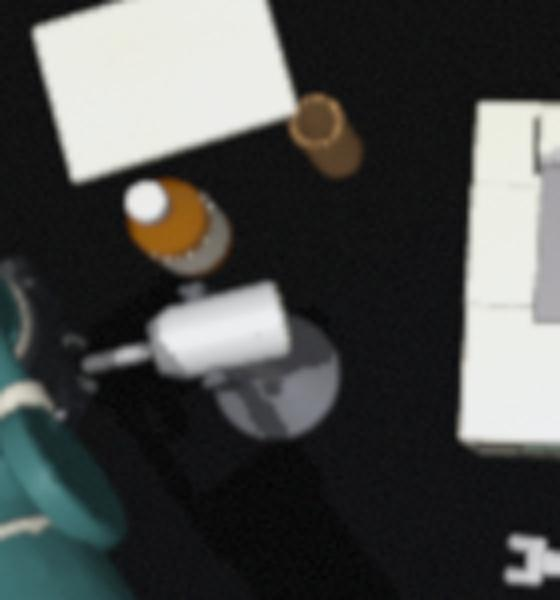

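View pics/w4.png

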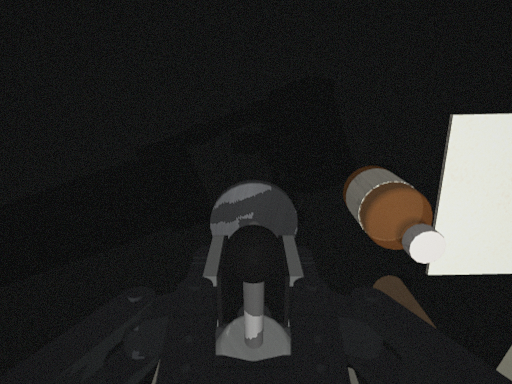

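```bash
python3 -m jog '[[0,0,0,0,40],[0,0,0,0,60],[0,0,0,0,70],[0,0,20,0,75],[0,0,60,0,80],[0,0,110,0,85],[-10,10,140,0,85],[-20,20,150,0,85],[-20,20,150,0,85],[-20,20,150,0,85]]'
python3 - <<'E'
from h import *
snap('wrist','w5');snap('top','t5');snap('scene','s5');s=bot.read_state();print(s['tool_pos'],s['wrist_force'],s['torque'],s['width']*85.4)
crop('s5',300,80,420,220,4,'g1');crop('t5',100,150,220,250,5,'g2');crop('w5',130,120,380,370,2.4,'g3')
E
```

```text
time: 8.05
tool_pos: [0.4891, 0.4168, 0.4269]
tcp_rot: [-1.33, 1.004, -1.004]
wrist_force: [0.1, 0.5, 0.2]
width: 0.999
[0.48937903 0.41661191 0.42692046] [-0.85377857  0.46636003 -0.06393199] [-0.06254696  0.03134717  0.00561815] 84.98440934391259
```

View pics/g1.png

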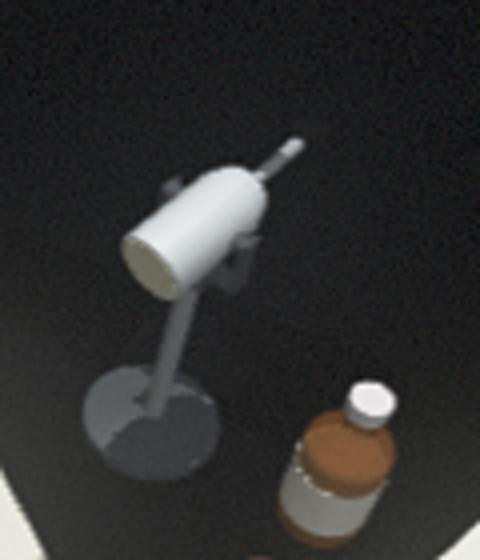

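View pics/g2.png

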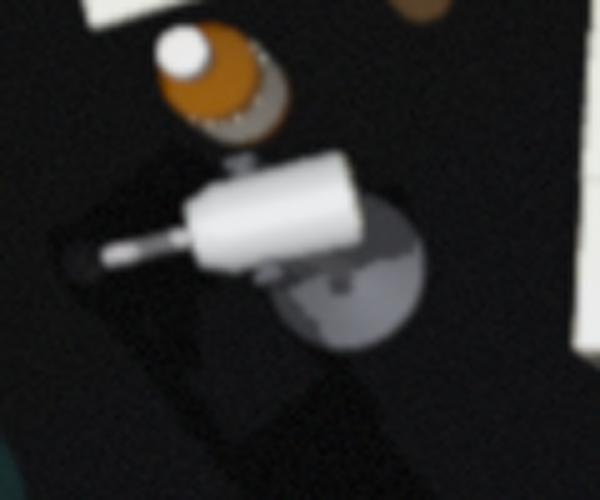

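View pics/g3.png

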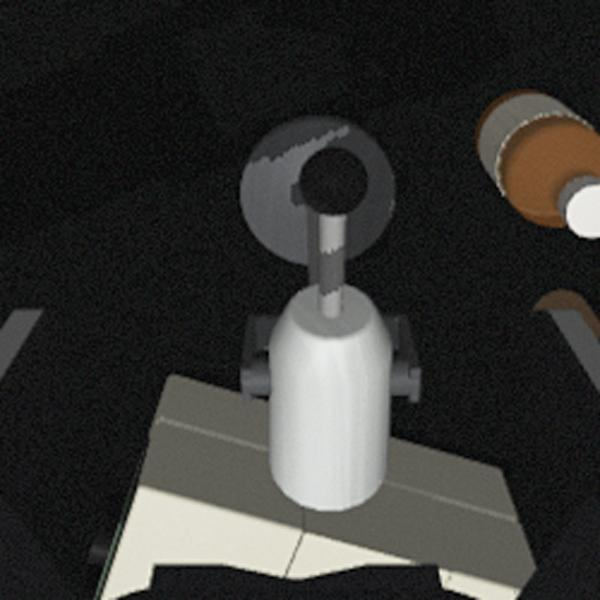

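```bash
cat > fit2.py <<'E'
from h import *
from scipy.optimize import least_squares
g=lambda p,x0,y0,s:np.array((x0+(p[0]+.5)/s-.5,y0+(p[1]+.5)/s-.5))
S=load('s5');T=load('t5');W=load('w5')
o={'S':(300,80,4),'T':(100,150,5),'W':(130,120,2.4)};C=dict(S=S,T=T,W=W)
obs=[('S','face',(152,266)),('S','foot',(152,421)),('T','foot',(349,272)),('W','foot',(318,190)),('W','knob',(334,181)),('T','knob',(82,260)),
('W','piv',(332,381)),('T','piv',(255,218)),('S','piv',(209,214))]
def feats(x):
    d=np.array([np.cos(x[2])*np.cos(x[3]),np.sin(x[2])*np.cos(x[3]),-np.sin(x[3])]);P=np.array([x[0],x[1],.24])
    return dict(face=P+.055*d,knob=P-.1*d,piv=P,foot=np.array([x[0],x[1],.01])),d
def fit(sel='STW'):
    ob=[q for q in obs if q[0] in sel]
    res=lambda x:np.concatenate([proj(C[c],feats(x)[0][n])[0]-g(p,*o[c]) for c,n,p in ob])
    r=least_squares(res,[.536,.309,-1.3,.3],loss='soft_l1');return r.x,[(q[0],q[1],*v) for q,v in zip(ob,res(r.x).reshape(-1,2).round(1))]
def draw(x):
    f,d=feats(x);P=f['piv'];y=np.cross([0,0,1],d);y/=np.linalg.norm(y);z=np.cross(d,y)
    a=np.linspace(0,2*np.pi,60)
    for c in C:
        x0,y0,s=o[c];im=cv2.imread(dict(S='pics/g1.png',T='pics/g2.png',W='pics/g3.png')[c])
        for k,r,col in((.055,.028,(0,0,255)),(0,.028,(0,255,0)),(-.1,.013,(255,0,255))):
            X=P+k*d+r*(np.outer(np.cos(a),y)+np.outer(np.sin(a),z));u=(proj(C[c],X)-[x0,y0]+.5)*s-.5
            cv2.polylines(im,[u.round().astype(int)],True,col,1)
        u=(proj(C[c],np.array([P-.1*d,P+.055*d]))-[x0,y0]+.5)*s-.5
        cv2.line(im,*[tuple(int(v) for v in q) for q in u.round()],(255,255,0),1)
        cv2.imwrite(f'pics/ov{c}.png',im)
E
python3 - <<'E'
from fit2 import *
w=np.array([.6210,-.0069,.13])
for sel in('STW','W','ST'):
    x,r=fit(sel);f,d=feats(x);t=(.13-.24)/d[2];print(sel,x[:2],np.degrees(x[2:]),'aim at',f['piv']+t*d)
    a=w-f['piv'];dirw=a/np.linalg.norm(a);print('  need',np.degrees([np.arctan2(a[1],a[0]),np.arcsin(-dirw[2])]),'err',np.degrees(np.arccos(d@dirw)))
    if sel=='STW': print(r);draw(x);print(f['knob'])
E
```

```text
STW [0.53623499 0.30739948] [-73.75483721  11.36691587] aim at [ 0.68930459 -0.2179236   0.13      ]
  need [-74.90671271  18.67069205] err 7.3878836051741015
[('S', 'face', np.float64(-0.1), np.float64(0.9)), ('S', 'foot', np.float64(-0.1), np.float64(-0.1)), ('T', 'foot', np.float64(-0.8), np.float64(-0.3)), ('W', 'foot', np.float64(0.1), np.float64(2.0)), ('W', 'knob', np.float64(0.2), np.float64(-0.1)), ('T', 'knob', np.float64(0.4), np.float64(0.6)), ('W', 'piv', np.float64(-0.5), np.float64(-1.2)), ('T', 'piv', np.float64(0.1), np.float64(0.4)), ('S', 'piv', np.float64(0.1), np.float64(1.9))]
[0.50880892 0.40152366 0.25970913]
W [0.53669376 0.30695628] [-73.46960039  10.83399938] aim at [ 0.70023445 -0.24407406  0.13      ]
  need [-74.96445852  18.69994575] err 7.99740955991146
ST [0.53574105 0.30791447] [-75.23022784   9.9572443 ] aim at [ 0.69547731 -0.29795705  0.13      ]
  need [-74.8464929   18.63733239] err 8.688031140819817
```

View pics/ovS.png

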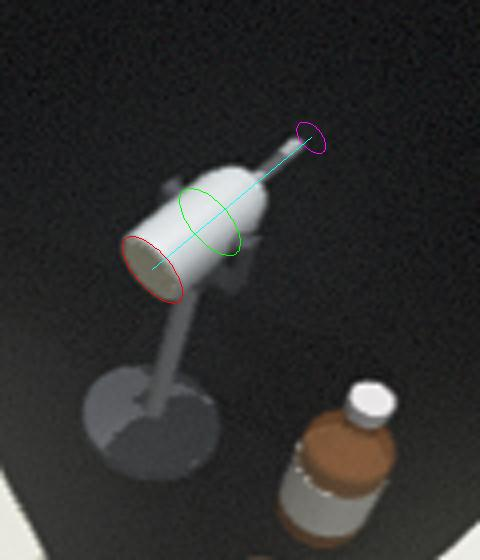

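View pics/ovT.png

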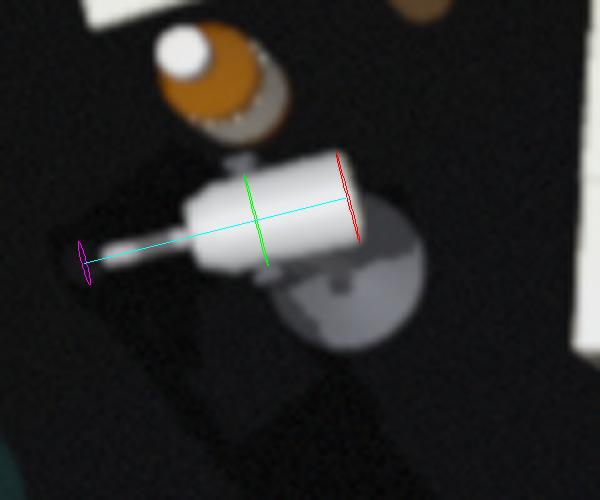

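View pics/ovW.png

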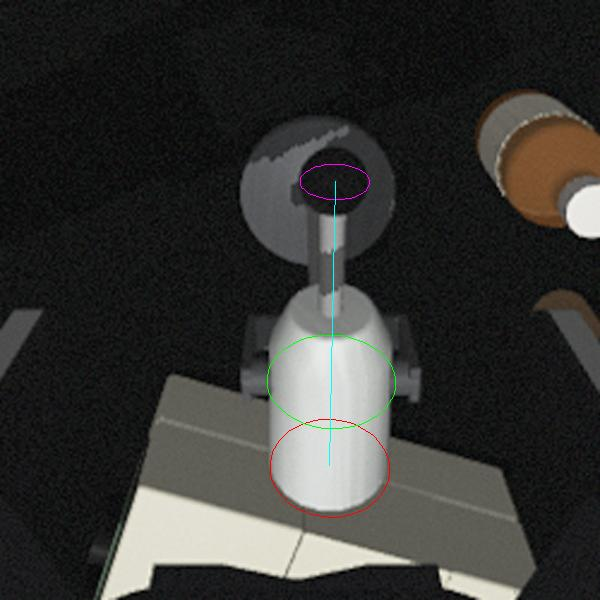

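```bash
python3 -m jog '[[10,-8,-40,0,85],[20,-15,-90,0,80],[20,-15,-140,0,70],[20,-15,-167,0,60],[20,-15,-167,0,50],[20,-15,-167,0,30],[20,-15,-167,0,15],[20,-15,-167,0,15],[20,-15,-167,0,15],[20,-15,-167,0,15]]' 60
python3 - <<'E'
from h import *
snap('wrist','w6');s=bot.read_state();print(s['tool_pos'],s['wrist_force'],s['torque'],s['width']*85.4)
crop('w6',180,160,330,360,3,'f6')
E
```

```text
time: 9.45
tool_pos: [0.5101, 0.4028, 0.2632]
tcp_rot: [-1.324, 1.003, -1.004]
wrist_force: [0.7, 3.2, 1.8]
width: 0.27
[0.51000645 0.40290151 0.26296405] [1.11836977 2.91124736 2.30150246] [ 0.34380203 -0.18659873 -0.00340831] 23.025773754471587
```

View pics/f6.png

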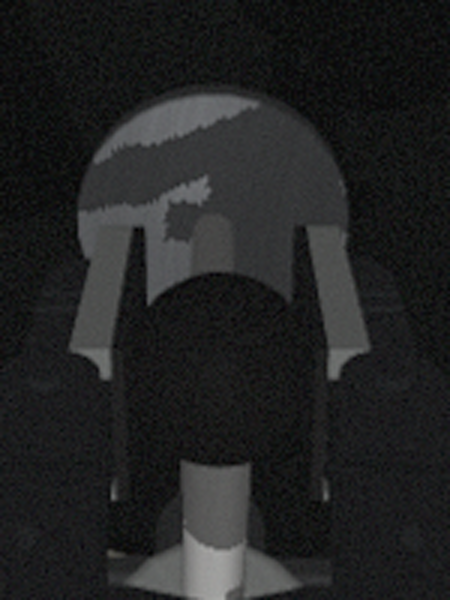

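```bash
python3 -m jog '[[0,0,2,0,15],[0.5,-0.5,4,0,15],[1,-1,6,-0.5,15],[1.5,-1.5,8,-0.5,15],[2,-2,10,-1,15],[2.5,-2.5,12,-1,15],[2.7,-2.5,13,-1,15],[2.7,-2.5,13,-1,15],[2.7,-2.5,13,-1,15],[2.7,-2.5,13,-1,15]]'
python3 -m jog '[[0,0,0,0,40],[0,0,0,0,60],[0,0,0,0,70],[0,0,20,0,75],[0,0,60,0,80],[0,0,110,0,85],[-10,10,140,0,85],[-20,20,155,0,85],[-20,20,155,0,85],[-20,20,155,0,85]]'
python3 - <<'E'
from h import *
snap('wrist','w7');snap('top','t7');snap('scene','s7');s=bot.read_state();print(s['tool_pos'],s['wrist_force'],s['width']*85.4)
crop('s7',300,80,420,220,4,'g1');crop('t7',100,150,220,250,5,'g2');crop('w7',130,120,380,370,2.4,'g3')
E
```

```text
time: 10.75
tool_pos: [0.5119, 0.3998, 0.2748]
tcp_rot: [-1.321, 1.018, -1.017]
wrist_force: [-1.0, 5.5, -1.5]
width: 0.271
time: 12.0
tool_pos: [0.4918, 0.4193, 0.4281]
tcp_rot: [-1.323, 1.017, -1.017]
wrist_force: [0.2, -0.4, 0.7]
width: 0.994
[0.49208015 0.41904406 0.4277906 ] [-0.13891681  0.11546518  0.02930431] 84.9981028344908
```

View pics/g1.png

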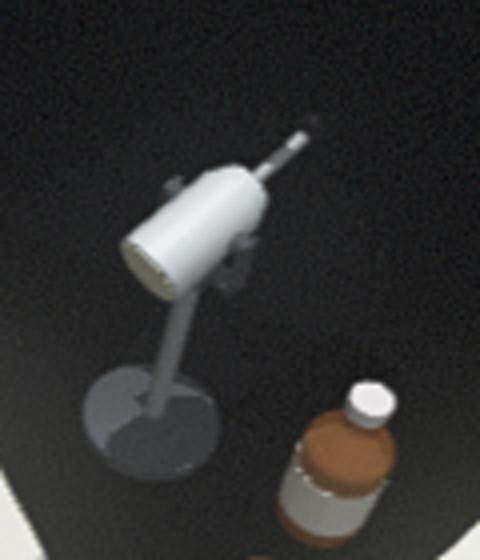

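View pics/g2.png

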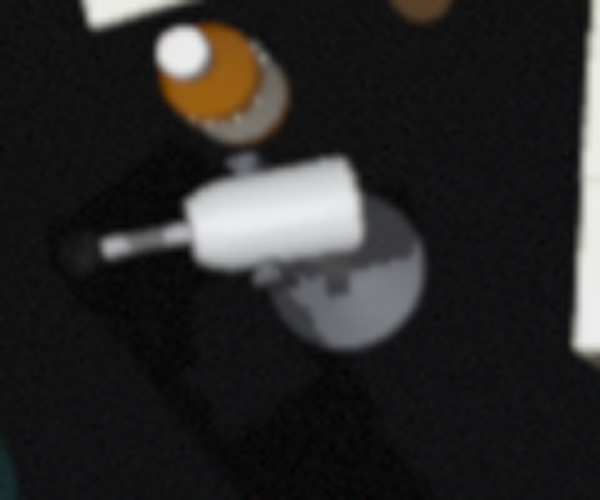

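View pics/g3.png

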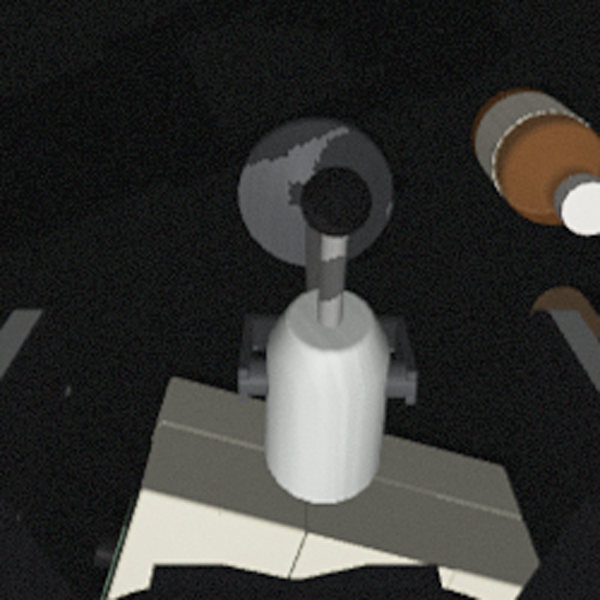

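```bash
python3 - <<'E'
import fit2; from fit2 import *
fit2.C.update(S=load('s7'),T=load('t7'),W=load('w7'))
fit2.obs[:]=[('S','face',(150,270)),('S','foot',(152,421)),('T','foot',(349,272)),('W','foot',(316,191)),('W','knob',(336,201)),('T','knob',(80,253)),('S','knob',(314,122)),
('W','piv',(328,383)),('T','piv',(255,217.5)),('S','piv',(209,213))]
w=np.array([.6210,-.0069,.13])
for sel in('STW','W','ST'):
    x,r=fit(sel);f,d=feats(x);t=(.13-.24)/d[2];print(sel,x[:2],np.degrees(x[2:]),'aim at',f['piv']+t*d)
    a=w-f['piv'];dirw=a/np.linalg.norm(a);print('  need',np.degrees([np.arctan2(a[1],a[0]),np.arcsin(-dirw[2])]),'err',np.degrees(np.arccos(d@dirw)))
    if sel=='STW': print([(q[0],q[1],float(q[2]),float(q[3])) for q in r]);draw(x);print(f['knob'])
E
```

```text
STW [0.53592073 0.30769199] [-75.66095967  18.38842204] aim at [ 0.61787003 -0.01289513  0.13      ]
  need [-74.86675747  18.65126378] err 0.7976234112273268
[('S', 'face', 0.0, 0.7), ('S', 'foot', -0.1, -0.2), ('T', 'foot', -0.9, -0.2), ('W', 'foot', -0.0, 2.0), ('W', 'knob', -0.1, 0.2), ('T', 'knob', 0.0, 0.2), ('S', 'knob', 0.4, 1.7), ('W', 'piv', -0.3, -1.8), ('T', 'piv', 0.0, 0.6), ('S', 'piv', 0.1, 2.1)]
[0.51241936 0.39962975 0.27154573]
W [0.53649628 0.30656149] [-75.62832526  17.16753509] aim at [ 0.62487595 -0.03836243  0.13      ]
  need [-74.91272425  18.71762595] err 1.6929944479051324
ST [0.53472622 0.30774048] [-75.68845041  21.65724295] aim at [0.60320384 0.03931816 0.13      ]
  need [-74.66647954  18.63206994] err 3.1736286088717995
```

View pics/ovS.png

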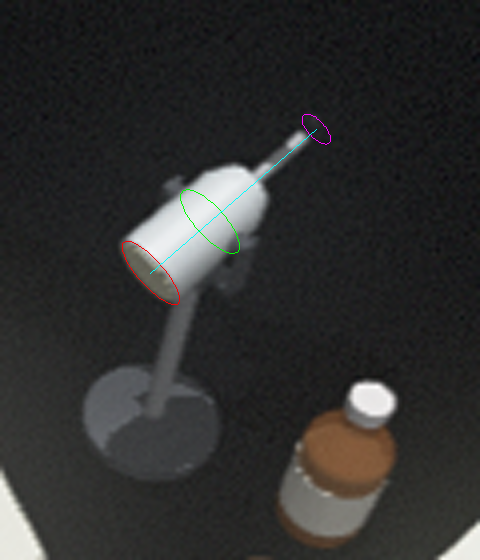

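View pics/ovT.png

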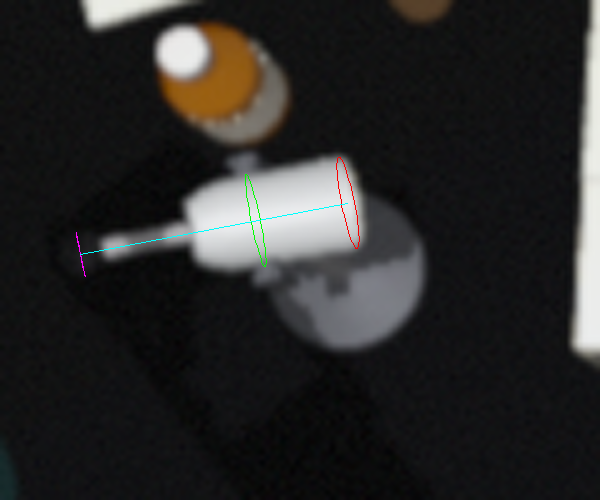

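View pics/ovW.png

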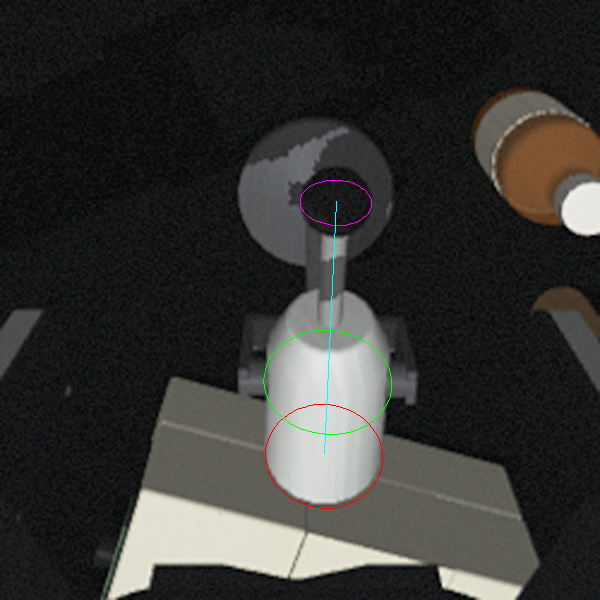

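```bash
cat > joint.py <<'E'
import fit2; from fit2 import *
S=load('s7');T=load('t7');W7=load('w7');W5=load('w5');W1=load('w1');S0=load('scene0');T0=load('top0')
o=fit2.o
f0=lambda p,x0,y0,s:g(p,x0,y0,s)
L=[] # cam key, cam, state idx, feature, px
for c,n,p in [('S','face',(152,266)),('S','foot',(152,421)),('T','foot',(349,272)),('W','foot',(318,190)),('W','knob',(334,181)),('T','knob',(82,260)),('W','piv',(332,381)),('T','piv',(255,218)),('S','piv',(209,214))]:
    L.append((c,dict(S=S,T=T,W=W5)[c],0,n,g(p,*o[c])))
for c,n,p in [('S','face',(150,270)),('S','foot',(152,421)),('T','foot',(349,272)),('W','foot',(316,191)),('W','knob',(336,201)),('T','knob',(80,253)),('S','knob',(314,122)),('W','piv',(328,383)),('T','piv',(255,217.5)),('S','piv',(209,213))]:
    L.append((c,dict(S=S,T=T,W=W7)[c],1,n,g(p,*o[c])))
k0=[('T',T0,(232,378),(110,165,6),'knob'),('S',S0,(97,55),(320,105,6),'knob'),('T',T0,(355,235),(110,165,6),'foot'),('S',S0,(108,480),(320,105,6),'foot'),('S',S0,(252,250),(320,105,6),'face'),('W',W1,(148,77),(200,145,2.7),'knob'),('W',W1,(142,138),(200,145,2.7),'foot')]
for c,cam,p,oo,n in k0: L.append((c,cam,2,n,g(p,*oo)))
loc={'FL':(-.14,.13),'FR':(-.14,-.13),'BL':(.14,.13),'BR':(.14,-.13)}
tp={'BL':(72,50),'BR':(468,63),'FR':(460,492),'FL':(48,475)}
sp={'FR':(30,122),'FL':(412,12),'BL':(595,365),'BR':(167,510)}
PO=[('T',T0,loc[k],g(v,205,125,5)) for k,v in tp.items()]+[('S',S0,loc[k],g(v,190,160,4.5)) for k,v in sp.items()]
def Wp(p,l,z=.13):
    c,s=np.cos(p[2]),np.sin(p[2]); return np.array([p[0]+c*l[0]-s*l[1],p[1]+s*l[0]+c*l[1],z])
# x: P xy, (yaw,tilt)*3, zf, photo3, offsets T,S,W (3d shifts, m)
def un(x): return dict(P=x[:2],a=x[2:8].reshape(3,2),zf=x[8],ph=x[9:12],off=dict(T=x[12:15],S=x[15:18],W=x[18:21]))
def res(x):
    u=un(x);r=[]
    for c,cam,i,n,px in L:
        ft,_=feats([*u['P'],*u['a'][i]]);X=ft[n].copy()
        if n=='foot':X[2]=u['zf']
        r+=list((proj(cam,X+u['off'][c])[0]-px)/(1. if c!='W' else 1.5))
    for c,cam,l,px in PO: r+=list((proj(cam,Wp(u['ph'],l)+u['off'][c])[0]-px)/.6)
    for k in 'TSW': r+=list(u['off'][k]/.002)
    r.append((u['zf']-.01)/.005)
    return np.array(r)
x0=np.r_[.536,.308,-1.29,.2,-1.31,.32,-.08,-.11,.01,.601,-.006,-.048,np.zeros(9)]
r=least_squares(res,x0,loss='soft_l1',x_scale=np.r_[np.ones(12)*.01,np.ones(9)*.001])
u=un(r.x);cov=np.linalg.inv(r.jac.T@r.jac)
print('P',u['P'],'ang',np.degrees(u['a']).round(2).tolist(),'zf',u['zf'],'ph',u['ph']);print(u['off']);print('sd tilt1,yaw1',np.degrees(np.sqrt(np.diag(cov)))[[5,4]],'cost',r.cost,len(r.fun))
P=np.r_[u['P'],.24];w=Wp(u['ph'],(.02,0));a=w-P;n=a/np.linalg.norm(a)
print('well',w,'need',np.degrees([np.arctan2(a[1],a[0]),np.arcsin(-n[2])]),'grip',Wp(u['ph'],(-.021,0)))
E
python3 joint.py
```

```text
P [0.53497427 0.30849299] ang [[-73.88, 12.84], [-75.58, 19.27], [-5.72, -8.36]] zf 0.0054469673262636025 ph [ 0.60161966 -0.00576453 -0.04776132]
{'T': array([ 0.00060176, -0.00124378,  0.00077529]), 'S': array([-0.00119885,  0.00045276,  0.00066536]), 'W': array([0.00046403, 0.00064586, 0.00162047])}
sd tilt1,yaw1 [1.35337555 0.76387189] cost 9.211991869007417 78
well [ 0.62159686 -0.00671939  0.13      ] need [-74.63402748  18.59789957] grip [ 0.58064361 -0.00476192  0.13      ]
```

```bash
python3 -m jog '[[8,-40,0,8,85],[18,-90,0,16,85],[28,-140,0,24,85],[38,-190,0,33,85],[48,-240,0,42,80],[58,-290,0,51,70],[68,-340,-20,60,60],[78,-390,-50,68,60],[88,-424,-90,72.5,60],[88,-424,-120,72.5,60]]'
python3 - <<'E'
from h import *
from scipy.spatial.transform import Rotation as R
snap('wrist','w8');s=bot.read_state();M=R.from_rotvec(s['tcp_rot']).as_matrix();print(s['q'],s['tool_pos'],np.degrees(np.arctan2(M[1,2],M[0,2])),s['wrist_force'],s['torque'])
E
```

```text
time: 13.4
tool_pos: [0.5796, -0.0075, 0.3068]
tcp_rot: [-1.571, 0.043, -0.037]
wrist_force: [0.4, 0.4, 0.3]
width: 0.703
[-5.38249964e-02  6.08458397e-02  1.75386603e+00 -2.14443101e-04
  1.33757189e+00 -1.57402874e+00] [ 0.57728682 -0.00623381  0.30207279] 87.10421494114303 [-0.69951346  0.6390317  -3.34336915] [-0.03648919  0.07118221  0.08285843]
```

View pics/w8.png

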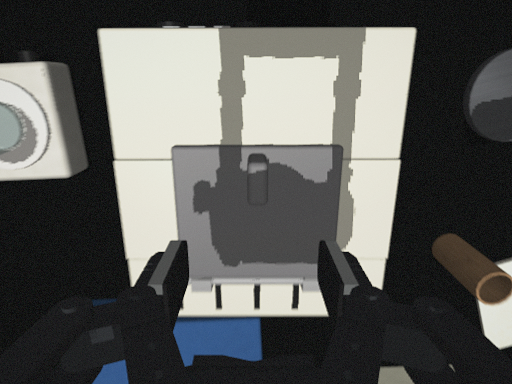

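```bash
python3 - <<'E'
from h import *
c=load('w8')
crop('w8',220,140,300,215,6,'w8c')
print(onz(c,258,160,.1805),onz(c,258,180,.1805),onz(c,258,203,.1425))
for x in(-.018,0,.018):
  for dy in (-.008,.008): print(proj(c,[.580+x,-.005+dy,.1805]))
print(bot.read_state()['tool_pos'])
E
```

```text
[ 0.55849632 -0.00143389  0.1805    ] [ 0.57404138 -0.00214849  0.1805    ] [ 0.60680325 -0.00310587  0.1425    ]
[[242.80995249 165.32139935]]
[[264.12605675 164.27183077]]
[[244.21145118 188.13498754]]
[[265.07541663 187.13027419]]
[[245.55461195 209.99895139]]
[[265.98522084 209.0363063 ]]
[ 0.57728682 -0.00623381  0.30207279]
```

View pics/w8c.png

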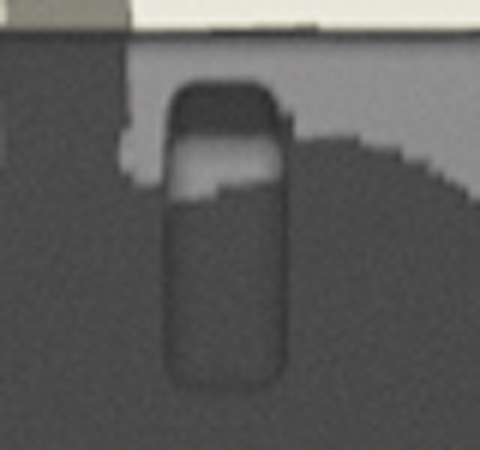

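```bash
python3 -m jog '[[0,1,-20,0,60],[0,1,-50,0,60],[0,1,-80,0,60],[0,1,-100,0,60],[0,1,-115,0,60],[0,1,-122,0,60],[0,1,-125,0,60],[0,1,-125,0,60],[0,1,-125,0,60],[0,1,-125,0,60]]'
python3 - <<'E'
from h import *
snap('wrist','w9');s=bot.read_state();print(s['tool_pos'],s['wrist_force'],s['width']*85.4)
crop('w9',130,100,390,360,2.2,'w9c')
E
```

```text
time: 14.7
tool_pos: [0.5806, -0.0034, 0.1856]
tcp_rot: [-1.571, 0.036, -0.038]
wrist_force: [-0.1, -0.6, -0.1]
width: 0.701
[ 0.5804885  -0.00339964  0.1854843 ] [0.03631852 0.71070258 0.07891871] 59.944927491051594
```

View pics/w9c.png

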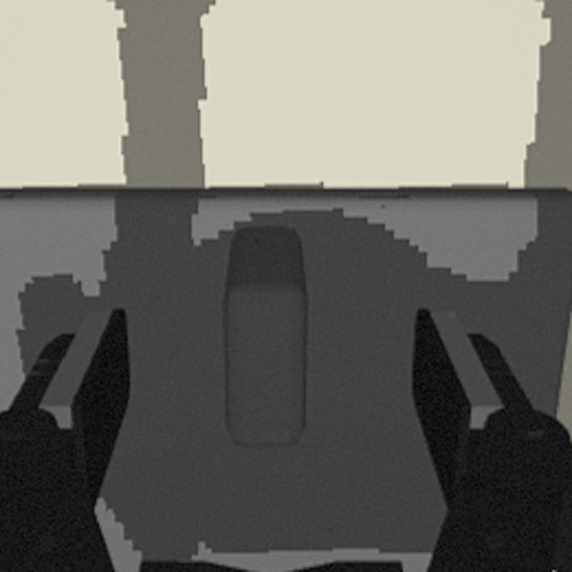

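```bash
python3 -m jog '[[-2,-0.5,-5,0,60],[-3,-0.5,-10,0,60],[-3,-0.5,-10,0,45],[-3,-0.5,-10,0,25],[-3,-0.5,-10,0,10],[-3,-0.5,-10,0,5],[-3,-0.5,-10,0,5],[-3,-0.5,-10,0,5],[-3,-0.5,-10,0,5],[-3,-0.5,-10,0,5]]' 60
python3 - <<'E'
from h import *
snap('wrist','w10');s=bot.read_state();print(s['tool_pos'],s['wrist_force'],s['torque'],s['width']*85.4)
crop('w10',130,100,390,360,2.2,'w10c')
hx=.112;
p0=None
for th in range(0,70,5):
    a=np.radians(th);x=-.112*np.cos(a)+.039*np.sin(a);z=.112*np.sin(a)+.039*np.cos(a);c=np.radians(-2.73)
    d=(x+.112)*1000;print(th,round(d*np.cos(c),1),round(d*np.sin(c),1),round((z-.039)*1000,1))
E
```

```text
time: 16.0
tool_pos: [0.5773, -0.0042, 0.1752]
tcp_rot: [-1.571, 0.037, -0.037]
wrist_force: [-0.5, -4.7, 2.8]
width: 0.174
[ 0.57729994 -0.00422335  0.17524742] [-1.60658363 -5.53732099  3.39729292] [-0.62053696  0.21585966 -0.04822343] 15.224133807898252
0 0.0 -0.0 0.0
5 3.8 -0.2 9.6
10 8.5 -0.4 18.9
15 13.9 -0.7 27.7
20 20.1 -1.0 36.0
25 26.9 -1.3 43.7
30 34.5 -1.6 50.8
35 42.6 -2.0 57.2
40 51.2 -2.4 62.9
45 60.3 -2.9 67.8
50 69.8 -3.3 71.9
55 79.6 -3.8 75.1
60 89.7 -4.3 77.5
65 99.9 -4.8 79.0
```

View pics/w10c.png

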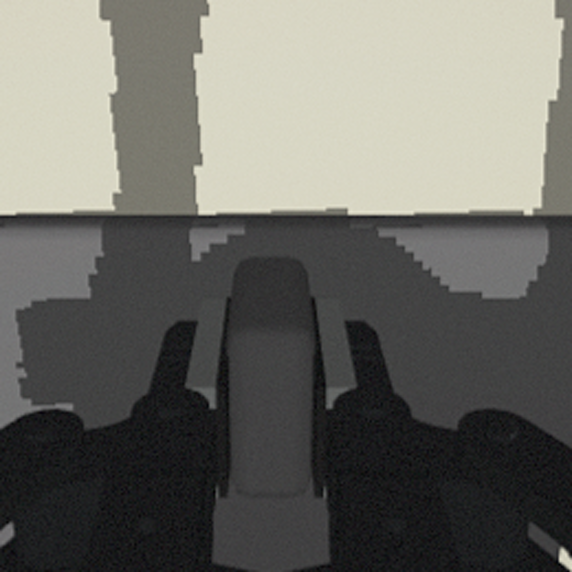

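```bash
python3 -m jog '[[1.5,-0.3,4.5,0,5],[3.8,-0.5,9.6,0,5],[6,-0.7,14.3,0,5],[8.5,-0.9,18.9,0,5],[13.9,-1.2,27.7,0,5],[20.1,-1.5,36,0,5],[26.9,-1.8,43.7,0,5],[34.5,-2.1,50.8,0,5],[34.5,-2.1,50.8,0,5],[34.5,-2.1,50.8,0,5]]'
python3 - <<'E'
from h import *
snap('scene','s11');s=bot.read_state();print(s['tool_pos'],s['wrist_force'],s['torque'],s['width']*85.4)
crop('s11',180,90,400,290,2.9,'s11c')
E
```

```text
time: 17.3
tool_pos: [0.6127, -0.006, 0.2271]
tcp_rot: [-1.571, 0.035, -0.039]
wrist_force: [-2.4, -2.6, -0.9]
width: 0.174
[ 0.61259758 -0.00599277  0.22703214] [-2.9431085  -2.84880651 -0.61846067] [-0.37908911  0.35800166 -0.01174696] 15.084634513047435
```

View pics/s11c.png

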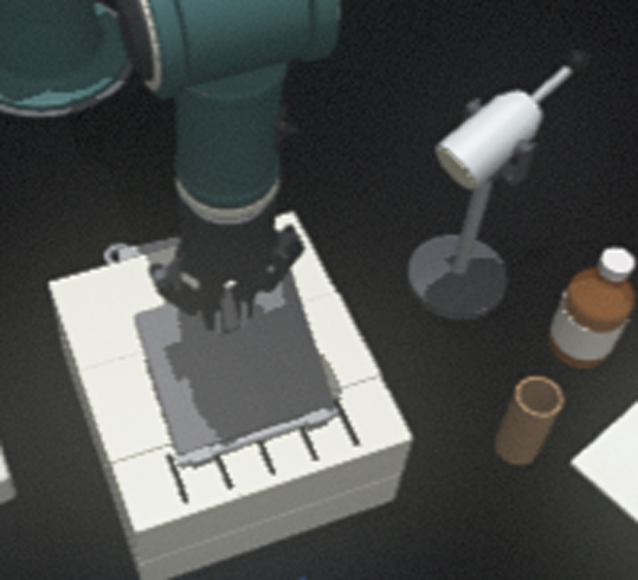

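```bash
python3 -m jog '[[4,-0.2,3.3,0,5],[8.1,-0.4,6.4,0,5],[12.3,-0.6,9.3,0,5],[16.7,-0.8,12.1,0,5],[25.8,-1.3,17,0,5],[35.3,-1.7,21.1,0,5],[45.1,-2.2,24.3,0,5],[55.2,-2.7,26.7,0,5],[55.2,-2.7,26.7,0,5],[55.2,-2.7,26.7,0,5]]'
python3 - <<'E'
from h import *
snap('scene','s12');snap('top','t12');snap('wrist','w12');s=bot.read_state();print(s['tool_pos'],s['wrist_force'],s['torque'],s['width']*85.4)
crop('s12',180,90,400,290,2.9,'s12c');crop('t12',190,110,330,240,4.5,'t12c')
E
```

```text
time: 18.6
tool_pos: [0.6666, -0.0086, 0.2522]
tcp_rot: [-1.57, 0.038, -0.037]
wrist_force: [-4.7, -1.7, -1.6]
width: 0.177
[ 0.66657598 -0.00855905  0.25226753] [-3.55314833 -2.04307176 -3.70559052] [-0.29740863  0.90624251  0.02008523] 15.10201446115375
```

View pics/s12c.png

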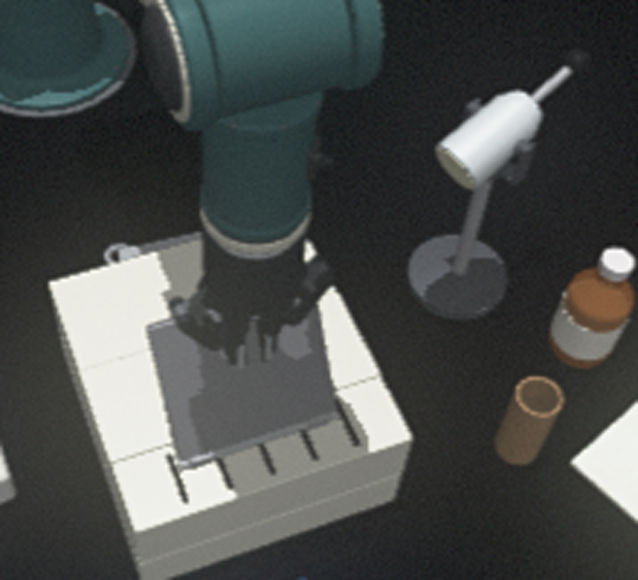

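View pics/t12c.png

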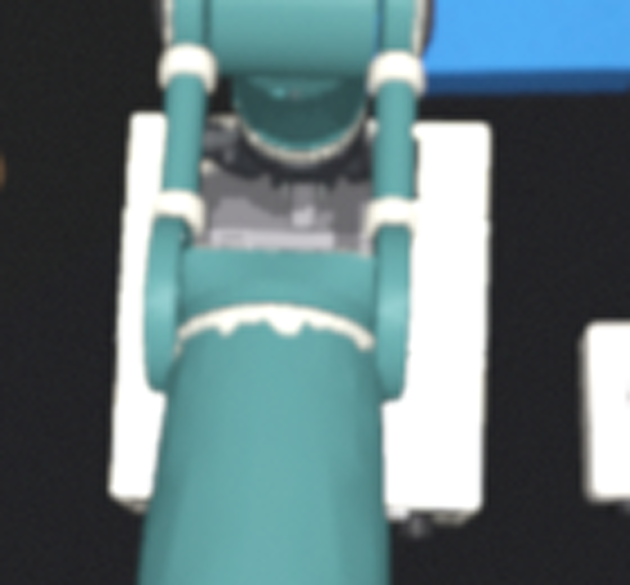

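View pics/w12.png

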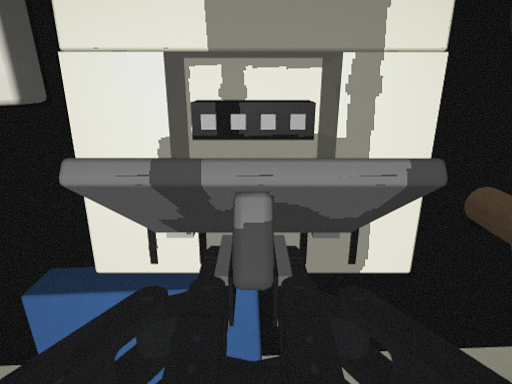

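```bash
cat > lid.py <<'E'
from h import *
from scipy.optimize import least_squares
W=load('w12');S=load('s12')
ph=np.array([.6013,-.0059,-.0477]);hx=.0905
def pt(th,s,n,y,hx=hx):
    lx=hx-s*np.cos(th)+n*np.sin(th);z=.1305+s*np.sin(th)+n*np.cos(th);c,si=np.cos(ph[2]),np.sin(ph[2])
    return np.array([ph[0]+c*lx-si*y,ph[1]+si*lx+c*y,z])
if __name__=='__main__':
    for t in (56,58,60,62,64):
        th=np.radians(t)
        print(t,'W',[proj(W,pt(th,s,n,y))[0].round(0).tolist() for s,n,y in((.135,0,-.075),(.135,0,.075),(.135,.012,-.075),(.135,.012,.075),(.13,.05,-.008),(.094,.05,.008))],'S',[((proj(S,pt(th,s,n,y))[0]-[180,90]+.5)*2.9-.5).round(0).tolist() for s,n,y in((.135,0.012,-.075),(.135,.012,.075),(.005,.012,-.075),(.005,.012,.075))])
    crop('w12',50,140,290,320,3,'w12c')
    crop('s12',220,180,310,260,7,'s12d')
E
python3 lid.py
```

```text
56 W [[56.0, 155.0], [442.0, 155.0], [50.0, 185.0], [447.0, 185.0], [226.0, 290.0], [267.0, 288.0]] S [[147.0, 329.0], [315.0, 279.0], [180.0, 464.0], [339.0, 412.0]]
58 W [[54.0, 167.0], [444.0, 167.0], [49.0, 197.0], [448.0, 197.0], [226.0, 302.0], [267.0, 296.0]] S [[148.0, 332.0], [317.0, 281.0], [180.0, 465.0], [339.0, 412.0]]
60 W [[52.0, 178.0], [445.0, 179.0], [48.0, 210.0], [449.0, 210.0], [227.0, 315.0], [266.0, 303.0]] S [[150.0, 335.0], [319.0, 283.0], [180.0, 465.0], [339.0, 413.0]]
62 W [[51.0, 191.0], [447.0, 191.0], [47.0, 222.0], [450.0, 222.0], [227.0, 327.0], [266.0, 309.0]] S [[151.0, 338.0], [322.0, 286.0], [180.0, 466.0], [339.0, 413.0]]
64 W [[49.0, 203.0], [448.0, 203.0], [47.0, 235.0], [451.0, 235.0], [227.0, 339.0], [266.0, 316.0]] S [[153.0, 341.0], [324.0, 289.0], [180.0, 466.0], [339.0, 414.0]]
```

View pics/w12c.png

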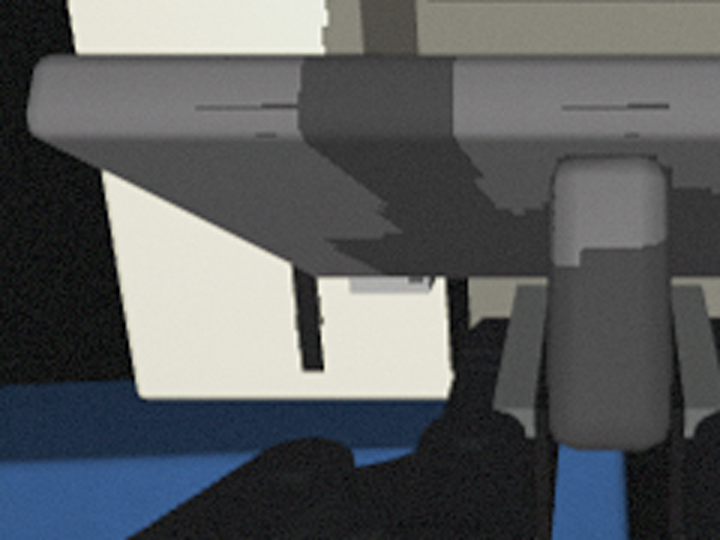

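View pics/s12d.png

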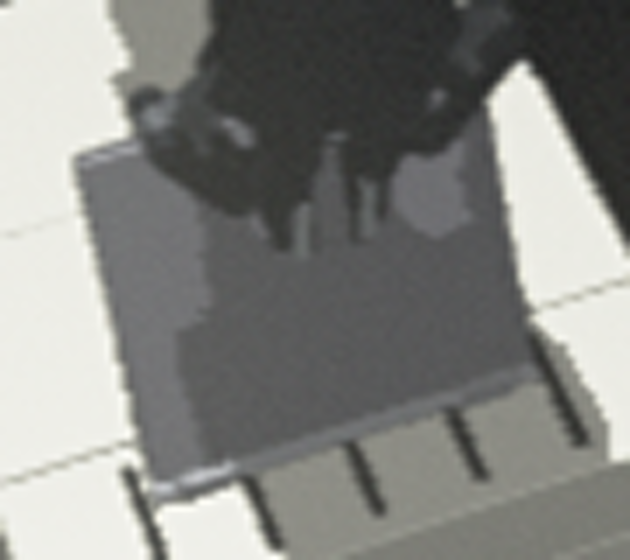

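```bash
python3 - <<'E'
from lid import *
import lid
def loc(x,y,z=.13):
    c,si=np.cos(ph[2]),np.sin(ph[2]);return np.array([ph[0]+c*x-si*y,ph[1]+si*x+c*y,z])
print(proj(W,loc(.14,-.13)),proj(W,loc(.14,.13)))
q=lambda u,v:(50+(u+.5)/3-.5,140+(v+.5)/3-.5)
o=[((.135,0,0),None,q(600,57)[1]),((.135,.012,0),None,q(600,136)[1]),((.005,.012,-.075),*q(313,275))]
def res(x,full=False):
    th,off,h=x[0],x[1:4],x[4];r=[]
    for (s,n,y),u,v in o:
        p=proj(W,pt(th,s,n,y,h)+off)[0]; r.append(p[1]-v)
        if u: r.append(p[0]-u)
    # widths at front edges
    for n in (.006,): 
        for y,u in((-.075,60),(.075,446.5)): r.append((proj(W,pt(th,.135,n,y,h)+off)[0][0]-u)/1.5)
    for y,u,v in((-.13,96,272.7),(.13,411,272.5)):
        r+=list(proj(W,loc(.14,y)+off)[0]-[u,v])
    S_=[((.135,.012,-.075),(230.7,202.4)),((.005,.012,-.075),(241,249.5))]
    for (s,n,y),p in S_: r+=list((proj(S,pt(th,s,n,y,h))[0]-p)/1.0)
    r+=list(off/.002)+[(h-.0905)/.0015]
    return np.array(r)
r=least_squares(res,[1.,0,0,0,.0905]);print(np.degrees(r.x[0]),r.x[1:],r.fun.round(1));print(np.degrees(np.sqrt(np.linalg.inv(r.jac.T@r.jac)[0,0])))
E
```

```text
[[ 92.57520339 274.78764738]] [[408.83136737 274.85691193]]
56.973746474408294 [-0.00044941  0.00189615 -0.00226584  0.09009206] [-1.7  1.5  0.4  0.  -0.1  0.5 -0.  -0.  -1.   0.3 -0.2  1.2  0.6  0.2
 -0.2  0.9 -1.1 -0.3]
0.31196909636739556
```

```bash
python3 -m jog '[[1.5,0,0.4,0,5],[3,0,0.7,0,5],[4.5,0,1,0,5],[5.5,-0.2,1.2,0,5],[5.5,-0.2,1.2,0,5],[5.5,-0.2,1.2,0,5],[5.5,-0.2,1.2,0,5],[5.5,-0.2,1.2,0,5],[5.5,-0.2,1.2,0,5],[5.5,-0.2,1.2,0,5]]'
python3 - <<'E'
from h import *
snap('scene','s13');snap('wrist','w13');s=bot.read_state();print(s['tool_pos'],s['wrist_force'],s['torque'],s['width']*85.4)
crop('w13',50,140,290,320,3,'w13c');crop('s13',220,180,310,260,7,'s13d');crop('s13',300,80,420,220,4,'g1')
E
```

```text
time: 20.0
tool_pos: [0.6713, -0.0088, 0.2531]
tcp_rot: [-1.57, 0.039, -0.035]
wrist_force: [-6.2, -1.8, -3.2]
width: 0.178
[ 0.67130248 -0.00878166  0.25307148] [-4.97979198 -1.82389946 -2.47667996] [-0.33250503  1.43423805 -0.07480106] 15.384327799975367
```

View pics/w13c.png

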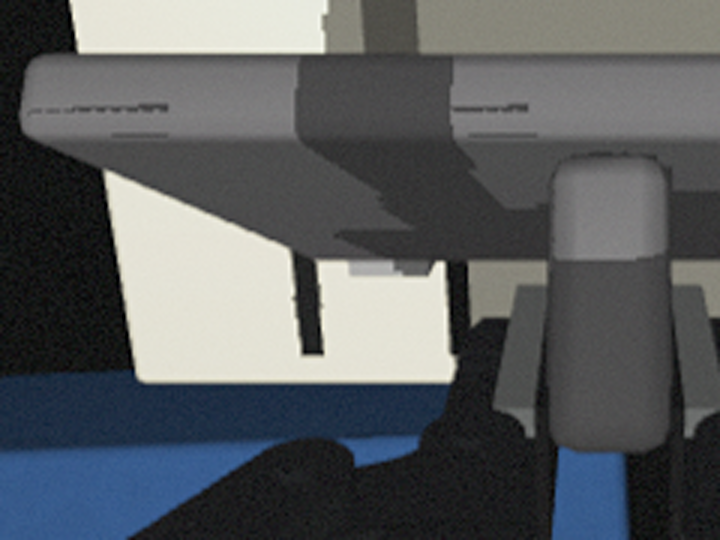

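View pics/s13d.png

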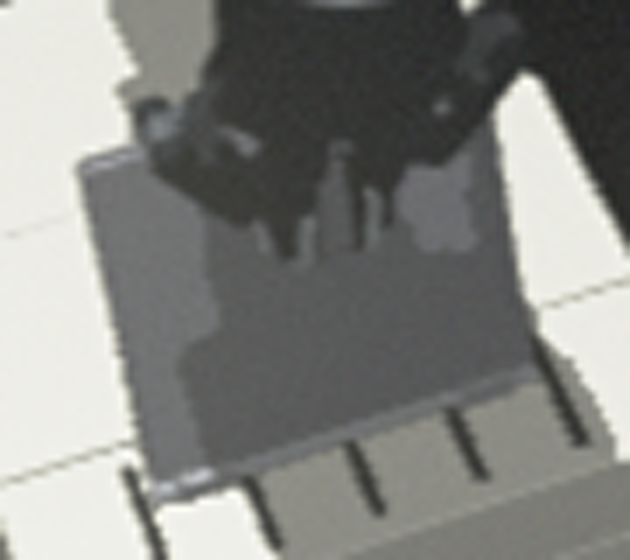

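View pics/g1.png

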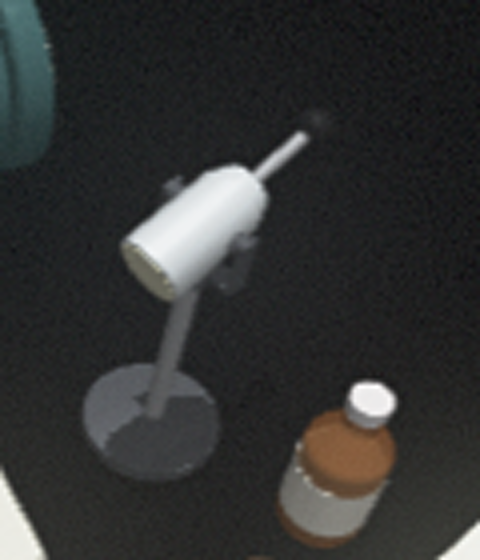

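View pics/s13.png

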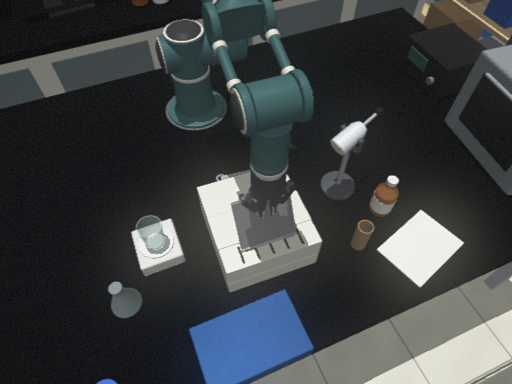

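```bash
python3 - <<'E'
from lid import *
W=load('w13');S=load('s13')
def loc(x,y,z=.13):
    c,si=np.cos(ph[2]),np.sin(ph[2]);return np.array([ph[0]+c*x-si*y,ph[1]+si*x+c*y,z])
q=lambda u,v:np.array((50+(u+.5)/3-.5,140+(v+.5)/3-.5)); d=lambda u,v:np.array((220+(u+.5)/7-.5,180+(v+.5)/7-.5))
def res(x):
    th,off,h,so=x[0],x[1:4],x[4],x[5:8];r=[]
    pw=lambda s,n,y:proj(W,pt(th,s,n,y,h)+off)[0]
    r+=[pw(.135,0,-.03)[1]-q(300,55)[1],pw(.135,.012,-.03)[1]-q(300,136)[1],*(pw(.005,.012,-.075)-q(300,259)),(pw(.135,.006,-.075)[0]-q(20,0)[0])/1.5]
    r+=list(proj(W,loc(.14,-.13)+off)[0]-q(138,382))
    for s,y,p in((.135,-.075,(82,164)),(.005,-.075,(152,488)),(.005,.075,(538,368))): r+=list(proj(S,pt(th,s,.012,y,h)+so)[0]-d(*p))
    r+=list(off/.002)+list(so/.002)+[(h-.0905)/.0015]
    return np.array(r)
r=least_squares(res,[1.,0,0,0,.0905,0,0,0]);print(np.degrees(r.x[0]),r.x[1:],r.fun.round(1));print(np.degrees(np.sqrt(np.linalg.inv(r.jac.T@r.jac)[0,0])))
E
```

```text
58.810386052177336 [ 0.00036013 -0.00034676 -0.0042185   0.09022619 -0.00081072  0.00029349
  0.0005673 ] [-1.4  1.2  2.2  0.4 -0.6 -1.5  0.2 -0.3  1.   0.3  0.2  0.1 -0.7  0.2
 -0.2 -2.1 -0.4  0.1  0.3 -0.2]
0.3440109315782228
```

```bash
python3 - <<'E'
from h import *
s=bot.read_state();print(s['time'],s['tool_pos'],s['joint_vel'].round(4));print(bot.finish_job())
E
```

```text
20.1 [ 0.67130248 -0.00878166  0.25307148] [-0.0007  0.0009  0.001  -0.0015 -0.0023 -0.0018]
the job is handed in; nothing more can be done
None
```

I aimed the lamp at the middle of the sample compartment, then lifted the lid. I handed the job in at 20.1 s with the lid still held at about 60°.

- **Lamp:** On the first try the knob slipped in the pads and the tilt came out about 7° short. I gripped it again, deeper, and corrected it. My last joint fit gives swivel heading -75.6° (needed -74.6°) and tilt 19.3° (needed 18.6°), about 1.2° off and close to the fit's own uncertainty. Fits from fewer cameras put the tilt anywhere from 17.2° to 21.7°. After the lid move, the lamp showed no visible change in the scene picture.
- **Lid:** It is held by its grip at 60 N. The two last checks disagree slightly: the image fit gives 58.8°, and the chord of the tool's path gives about 60.8°. I took the angle as about 60°. The chord's direction gives about 63°, but I trusted that less.
- **Forces and bystanders:** Every wrist force I read was under about 7 N. I saw nothing else disturbed in the last scene picture, but checked this only by eye, and the arm partly hid the spanner.

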